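# Put the left-over hardware back into stock

## Robot

A 6-joint arm with a two-finger parallel gripper is mounted at the origin on the work surface. World frame = base frame: x ahead of the robot, y to its left, z up, the work surface at z = 0. Lengths are in m, angles in degrees, forces in N, time in s.
With the tool pointing down it reaches from about 0.375 to 0.9 m from the base axis. Payload 3.1 kg.
Tool frame: the origin (TCP) lies midway between the tips of the shut fingers; the grasp point (between the pads) lies 19 mm behind it; z points along the fingers, y is the direction in which the jaws open and shut (so a half turn about z gives the same grasp; the last joint's range is limited). The gripper opens to 85 mm and grips with 20 to 120 N. Pads are 22 mm wide; open, the fingers measure 114 mm over their backs; the gripper's body (76 mm by 85 mm) begins 54 mm behind the grasp point. The pads swing forward as they close: fully open they stand 13 mm farther back than shut.
Start: joints at [57.038, 30.224, 82.088, -0, 67.689, -10.227], TCP at [0.242, 0.576, 0.231] pointing down, gripper open.
Joint ranges: [-176.69, 176.69], [-43.24, 126.21], [12.49, 139.97], [-82, 262], [0, 151.66], [-163.58, 163.58]. Speed limits (degrees/s): [159.86, 159.86, 180, 180, 180, 180].

## Interface

Orientations are given as a 3x3 rotation matrix whose columns are the frame's x, y, z axes.
In Python, from cell import ctrl, grab_frame gives the robot as it stands.
- The arm moves only by the tool carry_out, never from a script. Its argument "increments" is a list of rows, each a list of 7 numbers: the shift along the tool's x, y, z scaled (see below), then the turn, a rotation vector about the tool's x, y, z scaled (see below), then the finger opening in mm, from 0 to 85.4. A call has 1 to 5 rows; each row is the pose to reach, as a shift and turn from the pose commanded when the call began, along the tool's axes at that moment, turning the shorter way round; what a row does not reach only later rows make up. The controller multiplies each number of a shift by 250 mm and each number of a turn by 180 degrees. A row lasts 1/8 s, in which the tool goes at most 62.5 mm and 10.7 degrees, less where a joint would pass 70% of its speed; a pose out of reach is approached as far as the arm can. A call with a number of a shift or a turn outside -1 to 1 is refused whole. A call with a gripper value outside its range is refused whole. The fingers move at their own pace and stop on an object; the grip force is fixed at half the most. Time passes only in rows, so rows that repeat a pose let the fingers close. It gives the time, the measured TCP pose, the force and the opening at its end, in the units of the state.
- ctrl.read_state(): the state, without advancing time (a new reading comes with each control period).
- grab_frame(name): name is "scene" or "top" or "wrist"; returns a dict with "img" (384x512x3 uint8, blue, green, red), "fx", "fy", "cx", "cy" (pixels), "R" (3x3) and "t" (3): a world point X has camera coordinates R X + t; the wrist camera has in their place "T_tool_cam" (4x4, takes a point from camera to tool coordinates, whose origin is the TCP and whose axes are the flange's). Camera axes: x right, y down, z forward; pixel columns grow to the right and rows downward; lengths in m; the calibration is good to about 2 mm. A picture is of the moment at which its call begins: read the wrist's pose just before it. There is no depth.
- ctrl.finish_job(): hands the job in, once; it reports no verdict.
The state is a dict: "time_s": time; "joint_pos": joint angles; "qd": joint speeds; "tau": joint torques, N m; "eef_pos": TCP position; "eef_rot": TCP orientation; "force": force on the tool from outside, world axes, zero at the start; "ft_torque": the same for the moment, N m; "opening": finger opening in m.
Only numpy, scipy, OpenCV 4.12 (cv2) and the standard library are available. Lean on these libraries where they do the work, as an engineer would, in place of code of your own. Each camera call takes 0.05 s, during which the arm holds its last target.

## Task

Put the hardware left on the bench back into stock: the steel nut, the brass nut and the stud each into the bin that already holds its own kind, and both large washers threaded onto the washer spindle, lying on the stack there. Leave the small carton among them where it stands.

Things in the scene. Friction and masses are not known exactly. Their poses are not given: they have to be found in the camera images.
- nut_steel: M30 hex nut, grey steel, lying flat on the bench: 46 mm across flats, 53 mm across corners, 24 mm high, with a 26 mm hole; about 0.2 kg. Origin: centre of its underside; z up; two of its six flats face its own +y and -y (a flat every 60 degrees).
- nut_brass: M30 hex nut, yellow brass, lying flat on the bench: 46 mm across flats, 53 mm across corners, 24 mm high, with a 26 mm hole; about 0.2 kg. Origin: centre of its underside; z up; two of its six flats face its own +y and -y (a flat every 60 degrees).
- stud: Steel double-ended threaded stud lying on the bench: 20 mm diameter, 90 mm long, about 0.2 kg. Origin: underside, at mid-length (the stud's centre line runs 10 mm above it); its length runs along its own x axis.
- washer_a: Large heavy steel washer lying flat on the bench, one of two alike: 60 mm outside diameter, 31 mm hole, 8 mm thick, about 0.13 kg. Origin: centre of its underside, z up.
- washer_b: Large heavy steel washer lying flat on the bench, one of two alike: 60 mm outside diameter, 31 mm hole, 8 mm thick, about 0.13 kg. Origin: centre of its underside, z up.
- bin_steel: Blue stock bin, open at the top, with three grey steel nuts in its rear half: 150 mm deep (x), 118 wide (y), 70 high, walls 3, floor 4 mm thick. Fixed. Origin: centre of its underside, z up. Its -x side is the low front (32 mm high); the side walls slope up from there to 70 mm over 50 mm. The stock covers the floor from x = +16 mm to the rear wall, up to 52 mm above the bench; the floor before it is free.
- bin_brass: Blue stock bin, open at the top, with three yellow brass nuts in its rear half: 150 mm deep (x), 118 wide (y), 70 high, walls 3, floor 4 mm thick. Fixed. Origin: centre of its underside, z up. Its -x side is the low front (32 mm high); the side walls slope up from there to 70 mm over 50 mm. The stock covers the floor from x = +16 mm to the rear wall, up to 52 mm above the bench; the floor before it is free.
- bin_studs: Yellow stock bin, open at the top, with three steel studs in its rear half: 150 mm deep (x), 118 wide (y), 70 high, walls 3, floor 4 mm thick. Fixed. Origin: centre of its underside, z up. Its -x side is the low front (32 mm high); the side walls slope up from there to 70 mm over 50 mm. The stock covers the floor from x = +28 mm to the rear wall, up to 46 mm above the bench; the floor before it is free.
- spindle: Washer spindle: green round foot (104 mm across, 12 high), upright steel rod of 12 mm diameter with its tip 81 mm above the bench, and two large washers already on it (stack 60 mm across, top 28 mm above the bench). Fixed. Origin: on the rod's axis, at the bench; z up. The first washer added lies with its underside 28 mm above the bench, the next 36 mm.
- carton: Small brown cardboard carton with orange bands round it and over its top, standing among the hardware: 52 x 44 x 34 mm high, about 0.15 kg. Not part of the job; leave it. Origin: centre of its underside, z up, its 52 mm side along x.
Mind the look-alikes: they are no part of the job. Leave any red look-alike of the nut_brass alone.

How it is judged (in metres and radians):
At the end, for the whole second after the job is handed in: Steel nut, brass nut and stud each inside the bin of its kind, below the rim; both washers flat (0.2 rad) round the spindle rod (12.5 mm), undersides at most 47 mm up; all five released and at rest (0.03 m/s); carton within 20 mm of its place (x of nut_steel in the frame of bin_steel between -0.072 and 0.072 m and y of nut_steel in the frame of bin_steel between -0.056 and 0.056 m and z of nut_steel in the frame of bin_steel between -0.005 and 0.062 m and x of nut_brass in the frame of bin_brass between -0.072 and 0.072 m and y of nut_brass in the frame of bin_brass between -0.056 and 0.056 m and z of nut_brass in the frame of bin_brass between -0.005 and 0.062 m and x of stud in the frame of bin_studs between -0.072 and 0.072 m and y of stud in the frame of bin_studs between -0.056 and 0.056 m and z of stud in the frame of bin_studs between -0.005 and 0.062 m and horizontal distance between each of washer_a, washer_b and spindle below 0.0125 m and z of washer_a in the frame of spindle between 0.022 and 0.047 m and angle between the z axis of each of washer_a, washer_b and the z axis of spindle, either way round below 0.2 rad and z of washer_b in the frame of spindle between 0.022 and 0.047 m and linear speed of each of nut_steel, nut_brass, stud, washer_a, washer_b below 0.03 m/s and distance of carton from where it was at the start of the episode below 0.02 m); the robot touches nothing.
It fails at once if the carton is moved by more than 30 mm (distance of carton from where it was at the start of the episode above 0.03 m).
It also fails if it takes over 120 s, if anything falls off the work surface, if the arm or the gripper's body presses on something with over 40 N, if the wrist force passes 120 N, or if a joint passes its speed limit or range.

## Working session

There is one attempt and no reset: what is moved stays moved. The work goes in short steps, Python scripts to look and compute and a tool call to move; the robot and the scene stay as the last step left them, time stands still between calls to the robot, and variables do not carry over. Pictures are saved under pics/ and viewed, and the job is handed in when it is done.

Besides the shell and the picture viewer there is one more tool, called after "Emit:" as name(argument=value, ...) on one line, values as JSON. carry_out: Moves the arm, as the interface text tells. Shifts and turns lie within -1 to 1; 1 stands for 250 mm of shift or 180 degrees of turn. Its arguments: {"type":"object","properties":{"increments":{"type":"array"}},"required":["increments"]}

```bash
ls; mkdir -p pics
cat > h.py <<'E'
import numpy as np, cv2
from cell import ctrl, grab_frame
E
python3 - <<'E'
from h import *
s=ctrl.read_state(); print(s['time_s'],s['eef_pos'],s['eef_rot'],s['opening'],s['force'])
for n in ('scene','top','wrist'):
    f=grab_frame(n); cv2.imwrite(f'pics/{n}0.png',f['img']); print(n,{k:v for k,v in f.items() if k!='img'})
E
```

```text
pics
0.0 [0.24110075 0.57582718 0.23032585] [[-9.22318013e-01  3.86429923e-01 -1.18208585e-03]
 [ 3.86431554e-01  9.22316203e-01 -1.86440875e-03]
 [ 3.69793597e-04 -2.17637305e-03 -9.99997563e-01]] 0.085196171492594 [ 0.21922446 -0.04045566  0.58713111]
scene {'fx': 356.24278352045206, 'fy': 356.24278352045206, 'cx': 258.05685655869905, 'cy': 195.47614650755267, 'R': array([[ 0.43929061,  0.89818925,  0.01672812],
       [ 0.61392847, -0.28656472, -0.73550832],
       [-0.65583198,  0.33337177, -0.67730914]]), 't': array([-0.20823852, -0.27489646,  1.13851467])}
top {'fx': 437.5167522333497, 'fy': 437.5167522333497, 'cx': 263.4175943688006, 'cy': 186.31099197635683, 'R': array([[ 0.01808683, -0.99939188,  0.02981157],
       [-0.98066902, -0.02354248, -0.19425248],
       [ 0.19483619, -0.02572187, -0.98049847]]), 't': array([-0.02377911,  0.47297461,  0.93853981])}
wrist {'fx': 265.59643989887076, 'fy': 265.59643989887076, 'cx': 257.3099753431185, 'cy': 193.07560450866413, 'T_tool_cam': array([[ 2.51905527e-03, -9.48813366e-01, -3.15827248e-01,
         8.06409467e-02],
       [ 9.99996778e-01,  2.29090985e-03,  1.09363987e-03,
         7.90179857e-04],
       [-3.14128375e-04, -3.15828985e-01,  9.48816080e-01,
        -1.42037148e-01],
       [ 0.00000000e+00,  0.00000000e+00,  0.00000000e+00,
         1.00000000e+00]])}
```

View pics/scene0.png

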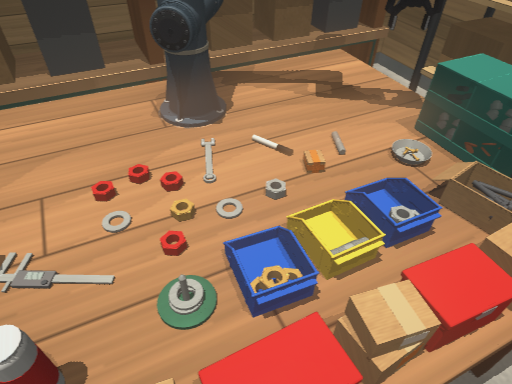

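View pics/top0.png

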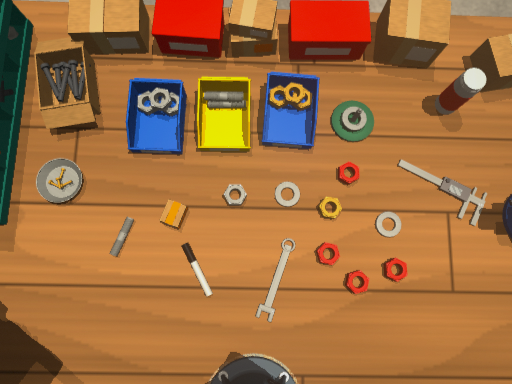

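View pics/wrist0.png

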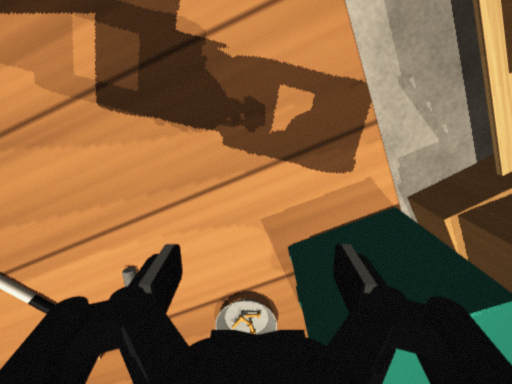

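The top view shows the steel nut at (235,195), the brass nut at (330,208), the washers at (287,194) and (388,224), the stud at (122,237) and the carton at (173,214). The bins are steel at (157,117), studs at (223,113) and brass at (290,110). The spindle is at (352,120), and there are four red look-alike nuts.

```bash
cat >> h.py <<'E'
def ray(f,u,v,z,st=None):
    d=np.array([(u-f['cx'])/f['fx'],(v-f['cy'])/f['fy'],1.0])
    if 'R' in f: R=f['R'].T; c=-R@f['t']
    else:
        T=f['T_tool_cam'];Rt=np.array(st['eef_rot']);R=Rt@T[:3,:3];c=Rt@T[:3,3]+np.array(st['eef_pos'])
    d=R@d; return c+d*(z-c[2])/d[2]
def comp(img,lo,hi):
    hsv=cv2.cvtColor(img,cv2.COLOR_BGR2HSV)
    return cv2.inRange(hsv,np.array(lo),np.array(hi))
E
python3 - <<'E'
from h import *
f=grab_frame('top'); im=f['img']
hsv=cv2.cvtColor(im,cv2.COLOR_BGR2HSV)
for n,(u,v) in dict(steel=(228,195),brass=(322,208),w1=(278,194),w2=(379,224),stud=(122,237),carton=(173,214),wood=(250,215),red=(341,173)).items(): print(n,hsv[v-1:v+2,u-1:u+2].reshape(-1,3).tolist())
def show(name,m,roi,z):
    x0,y0,x1,y1=roi
    mm=np.zeros_like(m); mm[y0:y1,x0:x1]=m[y0:y1,x0:x1]
    cs,_=cv2.findContours(mm,cv2.RETR_EXTERNAL,cv2.CHAIN_APPROX_NONE)
    c=max(cs,key=cv2.contourArea)
    P=np.array([ray(f,p[0][0],p[0][1],z)[:2] for p in cv2.convexHull(c)]).astype(np.float32)
    M=cv2.moments(cv2.convexHull(c)); u,v=M['m10']/M['m00'],M['m01']/M['m00']
    r=cv2.minAreaRect(P*1000)
    print(name,'px',round(u,1),round(v,1),'w',ray(f,u,v,z)[:2].round(4),'rect',np.round(r[0],1),np.round(r[1],1),round(r[2],1))
grey=comp(im,(0,0,90),(180,75,255))
yel=comp(im,(18,150,120),(35,255,255))
show('steel',grey,(215,175,255,215),.012)
show('w1',grey,(268,175,308,215),.006)
show('w2',grey,(370,205,408,245),.006)
show('stud',grey,(100,205,140,265),.010)
show('brass',comp(im,(15,100,100),(35,255,255)),(315,190,345,225),.012)
show('carton',comp(im,(10,180,150),(25,255,255)),(155,195,190,230),.034)
blue=comp(im,(100,120,40),(130,255,255)); ye=comp(im,(24,180,80),(35,255,255)); gr=comp(im,(60,80,30),(95,255,255))
show('binsteel',blue,(115,70,193,160),.05)
show('binbrass',blue,(255,65,325,155),.05)
show('binstud',ye,(190,70,258,158),.05)
show('foot',gr,(325,92,380,148),.012)
v=im[60:260,90:410]; cv2.imwrite('pics/crop1.png',cv2.resize(v,None,fx=2.5,fy=2.5,interpolation=cv2.INTER_CUBIC))
E
```

```text
steel [[21, 40, 198], [22, 38, 200], [18, 64, 116], [22, 41, 197], [22, 40, 200], [19, 56, 146], [21, 40, 196], [21, 40, 198], [20, 49, 172]]
brass [[19, 202, 220], [22, 193, 233], [21, 197, 234], [19, 200, 213], [22, 194, 233], [21, 198, 234], [19, 197, 184], [22, 194, 229], [22, 197, 234]]
w1 [[23, 39, 197], [23, 40, 202], [23, 40, 202], [22, 39, 198], [22, 39, 201], [23, 40, 202], [21, 42, 200], [23, 41, 201], [22, 41, 203]]
w2 [[22, 40, 209], [21, 40, 208], [22, 41, 206], [22, 40, 209], [21, 41, 209], [23, 40, 206], [22, 39, 208], [21, 42, 207], [22, 40, 204]]
stud [[23, 39, 189], [23, 39, 185], [21, 39, 168], [23, 38, 189], [22, 39, 176], [18, 43, 147], [23, 39, 183], [21, 42, 168], [19, 44, 146]]
carton [[20, 255, 235], [20, 255, 235], [20, 255, 235], [20, 255, 235], [20, 255, 235], [20, 255, 235], [20, 255, 235], [20, 255, 235], [20, 255, 235]]
wood [[14, 169, 195], [15, 170, 195], [14, 168, 196], [15, 169, 196], [15, 169, 196], [15, 169, 196], [14, 169, 195], [14, 168, 196], [15, 169, 196]]
red [[3, 224, 206], [3, 209, 235], [3, 218, 235], [3, 228, 223], [3, 208, 235], [3, 219, 235], [3, 218, 229], [3, 210, 229], [3, 216, 235]]
steel px 234.7 194.1 w [0.4602 0.0515] rect [460.6  50.9] [47.2 51. ] 1.4
w1 px 287.0 193.8 w [ 0.4649 -0.0704] rect [464.6 -70.5] [57.2 56.4] 0.7
w2 px 388.0 223.9 w [ 0.3993 -0.3066] rect [ 399.2 -306.6] [56.  57.1] 1.2
stud px 121.3 236.3 w [0.3575 0.3049] rect [358.1 304.6] [17. 89.] 69.4
brass px 329.4 207.1 w [ 0.4347 -0.1689] rect [ 434.9 -169.4] [68.1 80.8] 89.7
carton px 172.5 212.5 w [0.4112 0.1885] rect [411.7 188.5] [19.2 54.3] 71.4
binsteel px 155.2 114.7 w [0.6348 0.2384] rect [635.7 238.2] [177.3 133.2] 0.0
binbrass px 290.5 108.5 w [ 0.659  -0.0736] rect [660.7 -74.5] [122.8 174.2] 86.4
binstud px 222.2 126.8 w [0.6098 0.0836] rect [617.3  79.5] [111.  118.9] 1.5
foot px 352.1 120.3 w [ 0.6482 -0.2265] rect [ 648.9 -226.9] [98.4 97.5] 44.2
```

View pics/crop1.png

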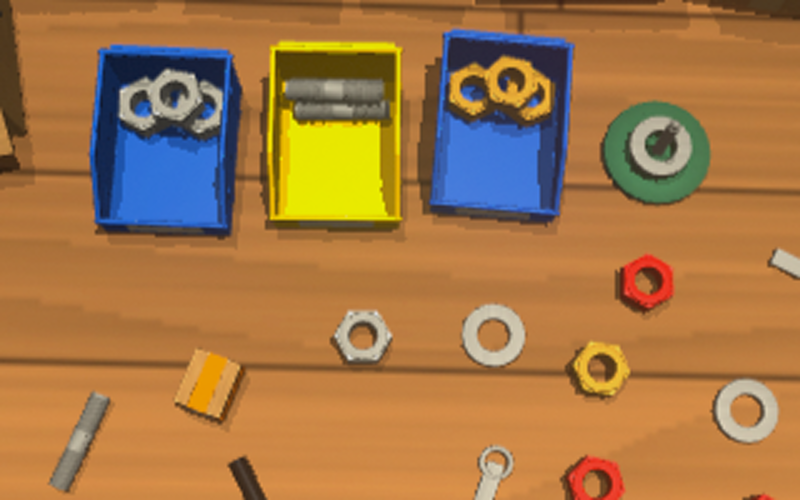

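Run:
```python
from h import *
f=grab_frame('top')
c=lambda a:(90+a[0]/2.5-0.3,60+a[1]/2.5-0.3)
for n,q in dict(steel=[(99,47),(232,50),(97,228),(232,232)],brass=[(446,32),(572,41),(432,212),(559,218)],stud=[(271,43),(401,44),(270,220),(401,225)]).items():
    P=np.array([ray(f,*c(p),z)[:2] for p,z in zip(q,(.07,.07,.032,.032))]); 
    d=P[:2].mean(0)-P[2:].mean(0)
    print(n,P.round(3).tolist(),'centre',P.mean(0).round(4),'yaw',np.degrees(np.arctan2(d[1],d[0])).round(1), np.linalg.norm(d).round(3))
print('rodtip',ray(f,*c((675,124)),.081),'stack',ray(f,*c((660,147.5)),.028))
g=grab_frame('scene');im=g['img']
v=im[120:340,80:450]; cv2.imwrite('pics/crop2.png',cv2.resize(v,None,fx=2.1,fy=2.1,interpolation=cv2.INTER_CUBIC))
grey=comp(im,(0,0,100),(180,75,255))
def ctr(m,roi,z):
    x0,y0,x1,y1=roi
    mm=np.zeros_like(m); mm[y0:y1,x0:x1]=m[y0:y1,x0:x1]
    cs,_=cv2.findContours(mm,cv2.RETR_EXTERNAL,cv2.CHAIN_APPROX_NONE)
    k=cv2.convexHull(max(cs,key=cv2.contourArea));M=cv2.moments(k);u,w=M['m10']/M['m00'],M['m01']/M['m00'];print(u,w,ray(g,u,w,z)[:2].round(4))
ctr(grey,(262,174,290,202),.012);ctr(grey,(212,192,248,222),.004);ctr(grey,(98,206,136,236),.004);ctr(grey,(328,128,350,158),.01);ctr(comp(im,(18,150,100),(35,255,255)),(165,195,200,225),.012);ctr(comp(im,(60,80,30),(95,255,255)),(150,265,225,335),.006)
```

```text
steel [[0.713, 0.298], [0.714, 0.177], [0.552, 0.298], [0.551, 0.174]] centre [0.6325 0.2368] yaw 0.6 0.162
brass [[0.738, -0.019], [0.733, -0.136], [0.576, -0.01], [0.573, -0.129]] centre [ 0.6548 -0.0738] yaw -2.9 0.161
stud [[0.722, 0.142], [0.725, 0.022], [0.564, 0.14], [0.562, 0.018]] centre [0.6431 0.0805] yaw 1.1 0.16
rodtip [ 0.64970054 -0.22796208  0.081     ] stack [ 0.64652811 -0.22658905  0.028     ]
274.4758620689655 187.69080459770115 [0.4562 0.052 ]
228.89319983312473 207.59491030454734 [ 0.465  -0.0693]
115.64689922480619 220.61821705426357 [ 0.3982 -0.3067]
338.26377952755905 142.63385826771653 [0.3612 0.3047]
191.33333333333334 205.0 [ 0.4292 -0.1452]
186.26397335650157 301.1773819866782 [ 0.6527 -0.2289]
```

View pics/crop2.png

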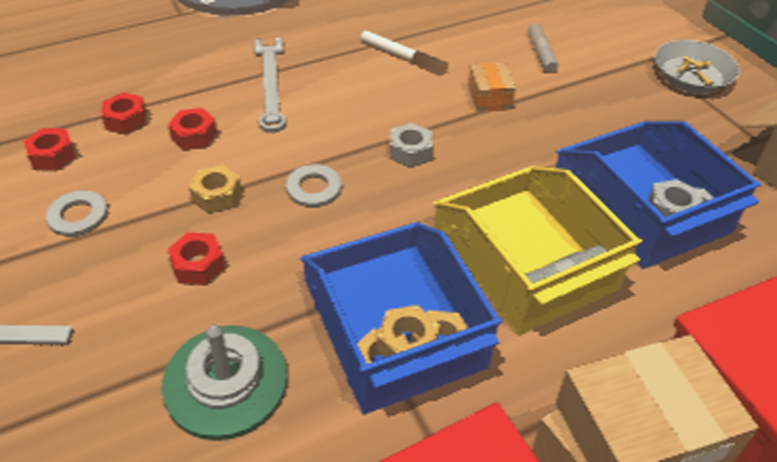

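```bash
cat >> h.py <<'E'
from scipy.spatial.transform import Rotation as Ro
def plan(x,y,z,jaw=None):
    """jaw: desired world angle (deg, mod 180) of tool y axis; tool z straight down"""
    s=ctrl.read_state(); R=np.array(s['eef_rot']); p=np.array(s['eef_pos'])
    cur=np.degrees(np.arctan2(R[1,1],R[0,1]))
    if jaw is None: jaw=cur
    d=(jaw-cur+90)%180-90; a=np.radians(cur+d)
    Y=np.array([np.cos(a),np.sin(a),0]);Z=np.array([0,0,-1.]);X=np.cross(Y,Z)
    T=np.c_[X,Y,Z]; rv=Ro.from_matrix(R.T@T).as_rotvec()
    sh=R.T@(np.array([x,y,z])-p)
    print('t',round(s['time_s'],2),'pos',p.round(4),'jaw',round(cur,1),'q1,q6',np.round(s['joint_pos'],1)[[0,5]],'F',np.round(s['force'],1),'op',round(s['opening'],4))
    print('  row',np.round(np.r_[sh/.25,rv/np.pi],3).tolist(),'mm',round(np.linalg.norm(sh)*1000),'deg',np.degrees(np.linalg.norm(rv)).round(1),'tilt',np.degrees(np.arccos(-R[2,2])).round(2))
E
python3 - <<'E'
from h import *
plan(.359,.305,.2)
f=grab_frame('top');im=f['img'];m=comp(im,(0,0,90),(180,75,255))[205:265,100:140]
ys,xs=np.nonzero(m);P=np.array([ray(f,x+100,y+205,.015)[:2] for x,y in zip(xs,ys)]).astype(np.float32)
l=cv2.fitLine(P,cv2.DIST_L2,0,.01,.01).ravel();print(l,np.degrees(np.arctan2(l[1],l[0])))
E
```

```text
t 0.3 pos [0.2414 0.5762 0.231 ] jaw 67.3 q1,q6 [ 57.  -10.2] F [ 0.1 -0.3  0.3] op 0.0856
  row [-0.853, -0.819, 0.124, -0.0, -0.0, -0.0] mm 297 deg 0.0 tilt 0.04
[ 0.93487906 -0.3549664   0.357634    0.3032012 ] -20.791384
```

Emit:
carry_out(increments=[[-0.853,-0.819,0.124,0,0,0,85],[-0.853,-0.819,0.124,0,0,0,85],[-0.853,-0.819,0.124,0,0,0,85],[-0.853,-0.819,0.124,0,0,0,85],[-0.853,-0.819,0.124,0,0,0,85]])

```text
time_s: 0.98
eef_pos: [0.3597, 0.3031, 0.2003]
eef_rot: [[-0.922, 0.387, 0.0], [0.387, 0.922, -0.0], [-0.0, 0.0, -1.0]]
force: [0.5, 0.1, -0.2]
opening: 0.0849
```

```bash
cat > look.py <<'E'
import sys
from h import *
s=ctrl.read_state(); f=grab_frame('wrist'); cv2.imwrite(f'pics/{sys.argv[1]}.png',f['img'])
import pickle; pickle.dump((s,f),open('last.pkl','wb')); print(np.round(s['qd'],2))
E
python3 look.py w1; python3 -c "
from h import *
plan(.359,.305,.2,69.2)"
```

```text
[-45.56  -5.18  17.81   0.32 -14.04 -45.17]
t 1.02 pos [0.361  0.2991 0.1997] jaw 67.1 q1,q6 [ 26.1 -40.9] F [ 0.8 -3.3  0.2] op 0.085
  row [0.016, 0.019, -0.001, -0.001, 0.0, -0.012] mm 6 deg 2.1 tilt 0.24
```

View pics/w1.png

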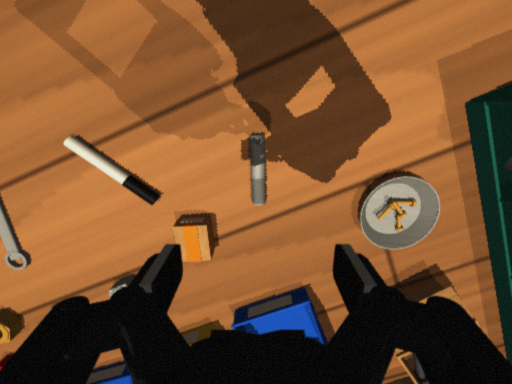

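The stud is at about (258,168), upright between the fingers and nearly along tool x. The arm was still settling when that picture was taken, so I'll measure again.

```bash
python3 look.py w2
python3 - <<'E'
from h import *
import pickle
s,f=pickle.load(open('last.pkl','rb'));im=f['img']
m=comp(im,(0,0,40),(180,80,255)); mm=np.zeros_like(m); mm[115:225,240:280]=m[115:225,240:280]
cs,_=cv2.findContours(mm,cv2.RETR_EXTERNAL,cv2.CHAIN_APPROX_NONE);c=max(cs,key=cv2.contourArea)
P=np.array([ray(f,p[0][0],p[0][1],.012,s)[:2] for p in c])*1000
r=cv2.minAreaRect(P.astype(np.float32)); print(r, cv2.boundingRect(c))
l=cv2.fitLine(P.astype(np.float32),cv2.DIST_L2,0,.01,.01).ravel();print(np.degrees(np.arctan2(l[1],l[0])))
plan(r[0][0]/1000,r[0][1]/1000,.05,69.2)
plan(r[0][0]/1000,r[0][1]/1000,.002,69.2)
E
```

```text
[ 4.9   0.88 -2.52  3.39  2.11  8.34]
((359.4800109863281, 304.7152099609375), (17.522741317749023, 91.02816009521484), 68.92221069335938) (253, 132, 16, 71)
-20.737293
t 1.07 pos [0.3603 0.3017 0.2   ] jaw 66.9 q1,q6 [ 26.3 -40.6] F [-0.7  0.8 -0.1] op 0.0849
  row [0.008, 0.011, 0.6, -0.001, -0.0, -0.013] mm 150 deg 2.3 tilt 0.1
t 1.07 pos [0.3603 0.3017 0.2   ] jaw 66.9 q1,q6 [ 26.3 -40.6] F [-0.7  0.8 -0.1] op 0.0849
  row [0.008, 0.011, 0.792, -0.001, -0.0, -0.013] mm 198 deg 2.3 tilt 0.1
```

Emit:
carry_out(increments=[[0,0,0.25,0,0,-0.01,70],[0,0,0.5,0,0,-0.01,50],[0,0,0.7,0,0,-0.01,50],[0,0,0.788,0,0,-0.01,50],[0,0,0.788,0,0,-0.01,50]])

```text
time_s: 1.7
eef_pos: [0.3581, 0.3055, 0.0018]
eef_rot: [[-0.934, 0.357, -0.003], [0.357, 0.934, -0.001], [0.002, -0.002, -1.0]]
force: [0.4, -0.6, -0.2]
opening: 0.0498
```

Emit:
carry_out(increments=[[0,0,0,0,0,0,0],[0,0,0,0,0,0,0],[0,0,0,0,0,0,0],[0,0,0,0,0,0,0]])

```text
time_s: 2.2
eef_pos: [0.3597, 0.3058, 0.0047]
eef_rot: [[-0.934, 0.357, 0.002], [0.357, 0.934, 0.002], [-0.002, 0.002, -1.0]]
force: [-1.1, 1.4, 7.5]
opening: 0.0178
```

Emit:
carry_out(increments=[[0,0,-0.2,0,0,0,0],[0,0,-0.4,0,0,0,0],[0,0,-0.6,0,0,0,0],[0,0,-0.7,0,0,0,0]])

```text
time_s: 2.7
eef_pos: [0.3597, 0.3055, 0.1813]
eef_rot: [[-0.934, 0.357, 0.004], [0.357, 0.934, 0.002], [-0.003, 0.003, -1.0]]
force: [1.2, 0.5, -2.9]
opening: 0.0176
```

```bash
python3 -c "
from h import *
plan(.618,.080,.18,1)"
```

```text
t 2.7 pos [0.3597 0.3055 0.1813] jaw 69.1 q1,q6 [ 26.7 -42.3] F [ 1.2  0.5 -2.9] op 0.0176
  row [-1.287, -0.473, 0.008, 0.002, 0.0, 0.378] mm 343 deg 68.1 tilt 0.27
```

Emit:
carry_out(increments=[[-0.9,-0.33,0,0,0,0.378,0],[-0.9,-0.33,0,0,0,0.378,0],[-0.9,-0.33,0,0,0,0.378,0],[-0.9,-0.33,0,0,0,0.378,0],[-0.9,-0.33,0,0,0,0.378,0]])

```text
time_s: 3.32
eef_pos: [0.5435, 0.1445, 0.1787]
eef_rot: [[-0.254, 0.967, 0.004], [0.967, 0.254, -0.001], [-0.002, 0.004, -1.0]]
force: [-1.3, 1.6, -1.8]
opening: 0.0172
```

```bash
python3 -c "
from h import *
plan(.618,.080,.16,1)"
```

```text
t 3.33 pos [0.5435 0.1445 0.1787] jaw 14.7 q1,q6 [  3.5 -11.1] F [-1.3  1.6 -1.8] op 0.0172
  row [-0.325, 0.222, 0.076, 0.001, 0.0, 0.076] mm 100 deg 13.7 tilt 0.24
```

Emit:
carry_out(increments=[[-0.325,0.222,0.076,0,0,0.076,0],[-0.325,0.222,0.076,0,0,0.076,0],[-0.325,0.222,0.076,0,0,0.076,0],[-0.325,0.222,0.076,0,0,0.076,0]])

```text
time_s: 3.82
eef_pos: [0.6133, 0.0843, 0.1589]
eef_rot: [[-0.029, 1.0, -0.002], [1.0, 0.029, 0.0], [0.001, -0.002, -1.0]]
force: [-0.4, 0.3, -2.0]
opening: 0.0172
```

```bash
python3 look.py w3; python3 -c "
from h import *
plan(.618,.080,.035,1)"
```

```text
[ 1.07 -0.76  0.7  -0.02 -0.09  0.02]
t 3.88 pos [0.6132 0.0847 0.1591] jaw 1.7 q1,q6 [-2.5 -4.2] F [-0.5  0.8 -2.8] op 0.0173
  row [-0.02, 0.02, 0.497, -0.001, -0.0, 0.004] mm 124 deg 0.7 tilt 0.12
```

View pics/w3.png

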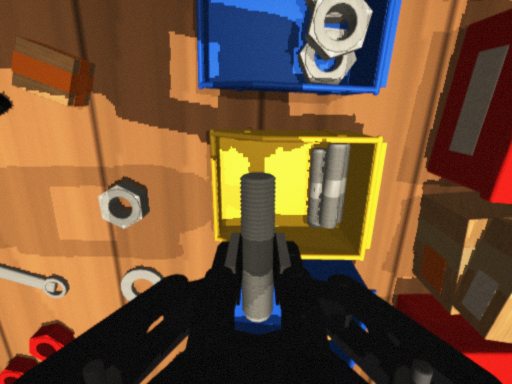

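The stud is held upright in the view at x=258. The yellow bin's rim runs from row 135 to row 255, so I'll check the bin centre from this picture.

Run:
```python
from h import *
import pickle
s,f=pickle.load(open('last.pkl','rb'))
for p,z in [((382,139),.07),((373,259),.07),((212,134),.032),((217,240),.032),((258,176),.159),((258,318),.159)]: print(p,ray(f,*p,z,s).round(3))
```

```text
(382, 139) [0.719 0.142 0.07 ]
(373, 259) [0.732 0.024 0.07 ]
(212, 134) [0.567 0.137 0.032]
(217, 240) [0.57  0.019 0.032]
(258, 176) [0.613 0.129 0.159]
(258, 318) [0.617 0.031 0.159]
```

Emit:
carry_out(increments=[[-0.02,0.01,0.2,0,0,0,0],[-0.02,0.01,0.4,0,0,0,0],[-0.02,0.01,0.54,0,0,0,0],[-0.02,0.01,0.56,0,0,0,0],[-0.02,0.01,0.56,0,0,0,0]])

```text
time_s: 4.5
eef_pos: [0.6176, 0.0798, 0.0202]
eef_rot: [[-0.03, 1.0, 0.001], [1.0, 0.03, -0.0], [-0.0, 0.001, -1.0]]
force: [-0.3, -0.1, -1.1]
opening: 0.0173
```

Emit:
carry_out(increments=[[0,0,0,0,0,0,45],[0,0,0,0,0,0,45],[0,0,-0.15,0,0,0,45],[0,0,-0.4,0,0,0,45],[0,0,-0.65,0,0,0,60]])

```text
time_s: 5.12
eef_pos: [0.6175, 0.0791, 0.1845]
eef_rot: [[-0.029, 1.0, 0.001], [1.0, 0.029, -0.0], [-0.0, 0.001, -1.0]]
force: [1.2, 0.0, 0.9]
opening: 0.0596
```

```bash
python3 look.py w4; python3 -c "
from h import *
plan(.460,.0515,.18,0)"
```

```text
[-1.000e-02 -3.777e+01 -2.220e+01  2.000e-02  5.847e+01 -5.000e-02]
t 5.17 pos [0.6228 0.0791 0.1942] jaw 1.7 q1,q6 [-2.9 -4.6] F [0.5 0.  4.9] op 0.06
  row [-0.091, -0.655, 0.045, 0.006, 0.0, 0.009] mm 166 deg 2.0 tilt 1.05
```

View pics/w4.png

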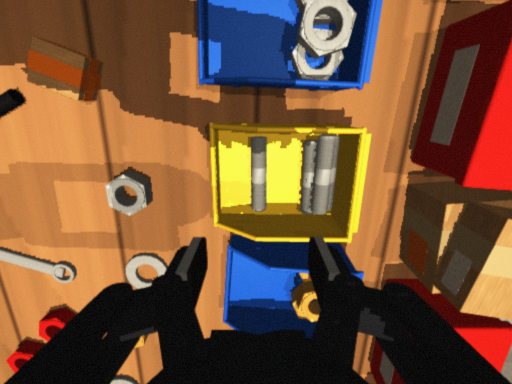

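The stud lies on the yellow bin's free floor at (259,173). The steel nut at about (128,193) is next.

Emit:
carry_out(increments=[[-0.1,-0.2,0.03,0,0,0.01,85],[-0.1,-0.4,0.03,0,0,0.01,85],[-0.1,-0.6,0.03,0,0,0.01,85],[-0.1,-0.65,0.03,0,0,0.01,85],[-0.1,-0.65,0.03,0,0,0.01,85]])

```text
time_s: 5.8
eef_pos: [0.4562, 0.0493, 0.1753]
eef_rot: [[0.002, 1.0, 0.003], [1.0, -0.002, -0.0], [-0.0, 0.003, -1.0]]
force: [0.5, 0.5, 0.0]
opening: 0.0852
```

```bash
python3 look.py w5
python3 - <<'E'
from h import *
import pickle
s,f=pickle.load(open('last.pkl','rb'))
plan(.460,.0515,.18,0)
im=f['img'];v=im[100:250,170:350];cv2.imwrite('pics/w5c.png',cv2.resize(v,None,fx=4,fy=4,interpolation=cv2.INTER_CUBIC))
E
```

```text
[ 0.11  1.49 -3.59  0.11 -0.56 -0.14]
t 5.85 pos [0.4577 0.0491 0.1752] jaw -0.1 q1,q6 [-7.8 -7.7] F [-0.4  1.  -1.6] op 0.0849
  row [0.009, 0.009, -0.019, 0.001, 0.0, -0.001] mm 6 deg 0.3 tilt 0.24
```

View pics/w5c.png

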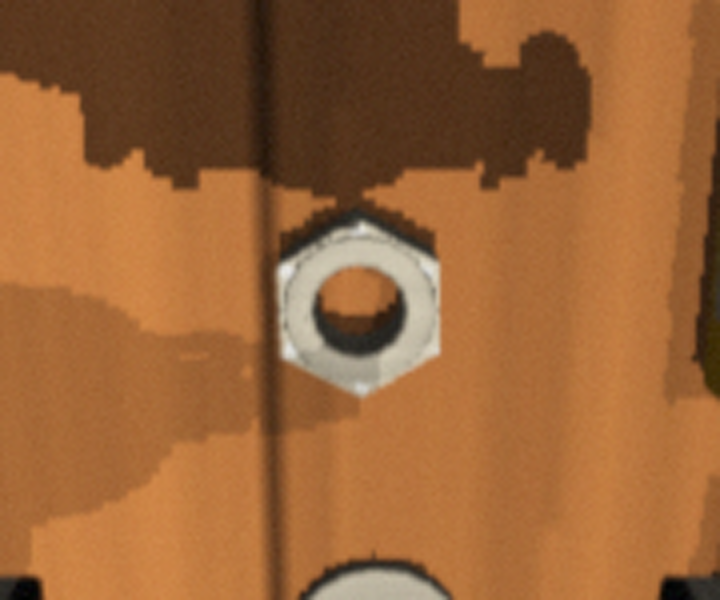

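Run:
```python
from h import *
import pickle
s,f=pickle.load(open('last.pkl','rb'))
p=ray(f,259.7,177.3,.024,s);print(p)
plan(p[0],p[1],.006,0)
```

```text
[0.46042745 0.05239041 0.024     ]
t 5.85 pos [0.4577 0.0491 0.1752] jaw -0.1 q1,q6 [-7.8 -7.7] F [-0.4  1.  -1.6] op 0.0849
  row [0.013, 0.008, 0.677, 0.001, 0.0, -0.001] mm 169 deg 0.3 tilt 0.24
```

Emit:
carry_out(increments=[[0.012,0.009,0.2,0,0,0,85],[0.012,0.009,0.4,0,0,0,85],[0.012,0.009,0.6,0,0,0,85],[0.012,0.009,0.68,0,0,0,80],[0.012,0.009,0.68,0,0,0,70]])

```text
time_s: 6.48
eef_pos: [0.4594, 0.0523, 0.0024]
eef_rot: [[0.002, 1.0, -0.001], [1.0, -0.002, 0.0], [0.0, -0.001, -1.0]]
force: [-0.8, 0.3, 0.3]
opening: 0.0703
```

Emit:
carry_out(increments=[[0,0,0,0,0,0,20],[0,0,0,0,0,0,20],[0,0,0,0,0,0,20],[0,0,0,0,0,0,20]])

```text
time_s: 6.98
eef_pos: [0.4592, 0.0523, 0.0054]
eef_rot: [[0.002, 1.0, 0.003], [1.0, -0.002, -0.0], [-0.0, 0.003, -1.0]]
force: [1.3, -0.0, 6.9]
opening: 0.0446
```

Emit:
carry_out(increments=[[0,0,-0.15,0,0,0,20],[0,0,-0.35,0,0,0,20],[0,0,-0.55,0,0,0,20],[0,0,-0.68,0,0,0,20]])

```text
time_s: 7.48
eef_pos: [0.4579, 0.0525, 0.1766]
eef_rot: [[0.002, 1.0, 0.002], [1.0, -0.002, -0.0], [-0.0, 0.002, -1.0]]
force: [0.3, 0.0, -3.0]
opening: 0.0446
```

```bash
python3 -c "
from h import *
plan(.606,.237,.17,90);plan(.606,.237,.17,0)"
```

```text
t 7.47 pos [0.4579 0.0525 0.1766] jaw -0.1 q1,q6 [-7.4 -7.3] F [ 0.3  0.  -3. ] op 0.0446
  row [0.739, 0.591, 0.028, 0.001, -0.0, 0.499] mm 237 deg 89.9 tilt 0.13
t 7.47 pos [0.4579 0.0525 0.1766] jaw -0.1 q1,q6 [-7.4 -7.3] F [ 0.3  0.  -3. ] op 0.0446
  row [0.739, 0.591, 0.028, 0.001, 0.0, -0.001] mm 237 deg 0.2 tilt 0.13
```

Emit:
carry_out(increments=[[0.739,0.591,0.02,0,0,-0.45,20],[0.739,0.591,0.02,0,0,-0.45,20],[0.739,0.591,0.02,0,0,-0.45,20],[0.739,0.591,0.02,0,0,-0.45,20],[0.739,0.591,0.02,0,0,-0.45,20]])

```text
time_s: 8.1
eef_pos: [0.6076, 0.24, 0.1687]
eef_rot: [[-0.81, 0.586, 0.002], [0.586, 0.81, 0.001], [-0.001, 0.002, -1.0]]
force: [-0.2, -0.6, -2.3]
opening: 0.0445
```

```bash
python3 -c "
from h import *
plan(.607,.237,.15,90)"
```

```text
t 8.1 pos [0.6076 0.24   0.1687] jaw 54.1 q1,q6 [ 11.8 -42.4] F [-0.2 -0.6 -2.3] op 0.0445
  row [-0.005, -0.011, 0.075, 0.0, 0.0, -0.199] mm 19 deg 35.9 tilt 0.12
```

Emit:
carry_out(increments=[[-0.005,-0.011,0.075,0,0,-0.199,20],[-0.005,-0.011,0.075,0,0,-0.199,20],[-0.005,-0.011,0.075,0,0,-0.199,20],[-0.005,-0.011,0.075,0,0,-0.199,20],[-0.005,-0.011,0.075,0,0,-0.199,20]])

```text
time_s: 8.72
eef_pos: [0.6045, 0.2337, 0.15]
eef_rot: [[-1.0, 0.011, -0.002], [0.011, 1.0, -0.0], [0.002, -0.0, -1.0]]
force: [-0.2, 0.8, -2.4]
opening: 0.0445
```

```bash
python3 look.py w6; python3 -c "
from h import *
plan(.607,.237,.025,90)"
```

```text
[-0.02 -0.06 -0.31  0.   -0.09  1.04]
t 8.78 pos [0.6048 0.2337 0.1501] jaw 89.3 q1,q6 [ 11.3 -78.1] F [-0.3  0.  -3.1] op 0.0448
  row [-0.01, 0.013, 0.501, -0.0, -0.0, -0.004] mm 125 deg 0.7 tilt 0.09
```

View pics/w6.png

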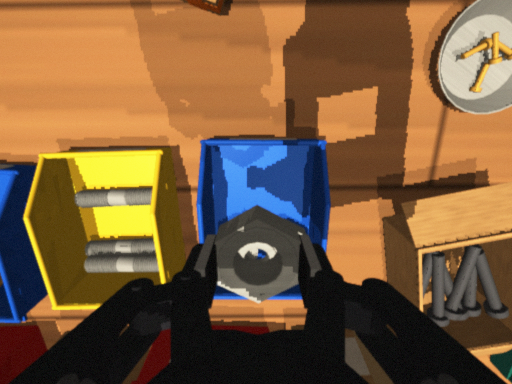

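The steel nut is held at (260,255), and the steel bin's front corners are at (203,141) and (326,139). I'll lower it and release.

Run:
```python
from h import *
import pickle
s,f=pickle.load(open('last.pkl','rb'))
for p,z in [((203,141),.032),((326,139),.032)]: print(p,ray(f,*p,z,s).round(3))
```

```text
(203, 141) [0.557 0.182 0.032]
(326, 139) [0.556 0.301 0.032]
```

Emit:
carry_out(increments=[[-0.01,0.013,0.2,0,0,0,20],[-0.01,0.013,0.4,0,0,0,20],[-0.01,0.013,0.5,0,0,0,20],[-0.01,0.013,0.52,0,0,0,20],[-0.01,0.013,0.52,0,0,0,20]])

```text
time_s: 9.4
eef_pos: [0.6084, 0.2371, 0.021]
eef_rot: [[-1.0, 0.011, 0.001], [0.011, 1.0, -0.0], [-0.001, -0.0, -1.0]]
force: [0.3, 0.3, -1.1]
opening: 0.0446
```

Emit:
carry_out(increments=[[0,0,0,0,0,0,60],[0,0,0,0,0,0,60],[0,0,-0.15,0,0,0,60],[0,0,-0.4,0,0,0,60],[0,0,-0.6,0,0,0,60]])

```text
time_s: 10.02
eef_pos: [0.6089, 0.2372, 0.1741]
eef_rot: [[-1.0, 0.011, 0.003], [0.011, 1.0, 0.001], [-0.003, 0.001, -1.0]]
force: [0.5, -0.0, 0.0]
opening: 0.0598
```

```bash
python3 look.py w7; python3 -c "
from h import *
plan(.4345,-.146,.18,150);plan(.4345,-.146,.18,90)"
```

```text
[ 1.000e-02 -2.827e+01 -1.631e+01 -5.000e-02  4.463e+01 -2.000e-02]
t 10.07 pos [0.6128 0.2382 0.1816] jaw 89.4 q1,q6 [ 11.5 -77.9] F [0.3 0.4 4.3] op 0.0601
  row [0.698, -1.544, -0.01, -0.002, 0.005, -0.337] mm 424 deg 60.6 tilt 0.94
t 10.07 pos [0.6128 0.2382 0.1816] jaw 89.4 q1,q6 [ 11.5 -77.9] F [0.3 0.4 4.3] op 0.0601
  row [0.698, -1.544, -0.01, 0.001, 0.005, -0.003] mm 424 deg 1.1 tilt 0.94
```

View pics/w7.png

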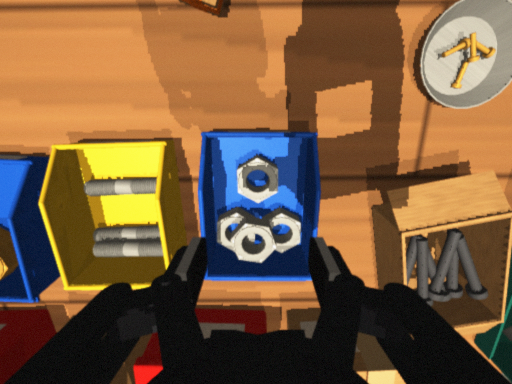

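The steel nut lies in front of its stock at (258,178). The brass nut is next.

Emit:
carry_out(increments=[[0.35,-0.25,0.01,0,0.005,0,85],[0.5,-0.5,0.01,0,0.005,0,85],[0.6,-0.75,0.01,0,0.005,0,85],[0.7,-1.0,0.01,0,0.005,0,85],[0.7,-1.0,0.01,0,0.005,0,85]])

```text
time_s: 10.7
eef_pos: [0.4301, -0.0127, 0.1691]
eef_rot: [[-1.0, 0.01, -0.013], [0.01, 1.0, -0.001], [0.013, -0.001, -1.0]]
force: [0.3, -1.1, -0.0]
opening: 0.085
```

```bash
python3 -c "
from h import *
plan(.4345,-.168,.18,90)"
```

```text
t 10.7 pos [ 0.4301 -0.0127  0.1691] jaw 89.4 q1,q6 [ -16.5 -105.7] F [ 0.3 -1.1 -0. ] op 0.085
  row [-0.023, -0.621, -0.043, -0.0, -0.004, -0.003] mm 156 deg 0.9 tilt 0.72
```

Emit:
carry_out(increments=[[-0.023,-0.2,-0.043,0,-0.004,0,85],[-0.023,-0.4,-0.043,0,-0.004,0,85],[-0.023,-0.58,-0.043,0,-0.004,0,85],[-0.023,-0.62,-0.043,0,-0.004,0,85],[-0.023,-0.62,-0.043,0,-0.004,0,85]])

```text
time_s: 11.32
eef_pos: [0.4346, -0.1662, 0.1791]
eef_rot: [[-1.0, 0.012, -0.003], [0.012, 1.0, 0.0], [0.003, 0.0, -1.0]]
force: [0.0, -0.0, -0.5]
opening: 0.0851
```

```bash
python3 look.py w8
python3 - <<'E'
from h import *
import pickle
s,f=pickle.load(open('last.pkl','rb'))
plan(.4345,-.168,.18,90)
im=f['img'];v=im[80:250,160:360];cv2.imwrite('pics/w8c.png',cv2.resize(v,None,fx=3.5,fy=3.5,interpolation=cv2.INTER_CUBIC))
E
```

```text
[ 1.99 -0.14  1.41  0.37  0.37  0.15]
t 11.38 pos [ 0.4343 -0.1652  0.1789] jaw 89.4 q1,q6 [ -34.6 -123.9] F [ 0.3  0.1 -0.3] op 0.0851
  row [-0.001, -0.011, -0.004, 0.0, -0.001, -0.003] mm 3 deg 0.6 tilt 0.2
```

View pics/w8c.png

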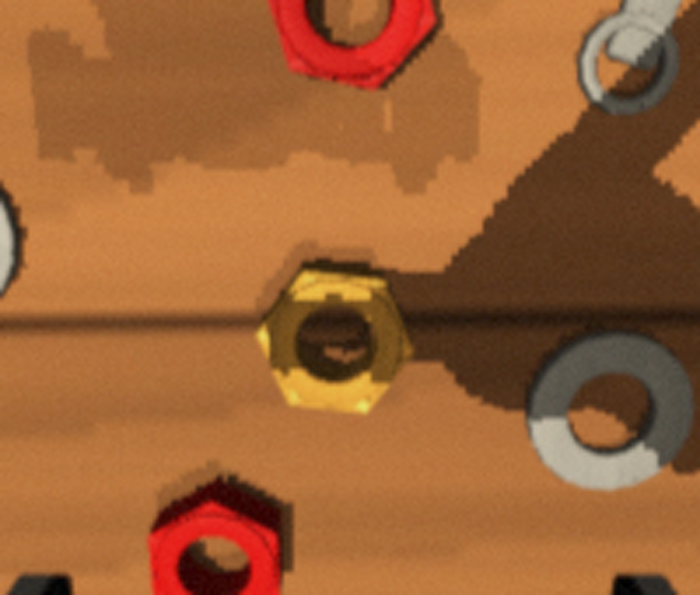

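Run:
```python
from h import *
import pickle
s,f=pickle.load(open('last.pkl','rb'))
p=ray(f,255.6,177.1,.024,s);print(p)
plan(p[0],p[1],.055,53)
```

```text
[ 0.43332867 -0.16738218  0.024     ]
t 11.38 pos [ 0.4343 -0.1652  0.1789] jaw 89.4 q1,q6 [ -34.6 -123.9] F [ 0.3  0.1 -0.3] op 0.0851
  row [0.002, -0.009, 0.496, -0.0, -0.001, 0.202] mm 124 deg 36.4 tilt 0.2
```

Emit:
carry_out(increments=[[0.002,-0.009,0.1,0,-0.001,0.202,72],[0.002,-0.009,0.2,0,-0.001,0.202,72],[0.002,-0.009,0.3,0,-0.001,0.202,72],[0.002,-0.009,0.4,0,-0.001,0.202,72],[0.002,-0.009,0.4,0,-0.001,0.202,72]])

```text
time_s: 12.0
eef_pos: [0.4327, -0.1659, 0.0776]
eef_rot: [[-0.801, 0.599, -0.004], [0.599, 0.801, 0.002], [0.004, -0.001, -1.0]]
force: [-0.4, -0.3, 0.1]
opening: 0.0718
```

```bash
python3 look.py w9; python3 -c "
from h import *
plan(.4333,-.1674,.006,53)"
```

```text
[-0.36 -2.21 -1.35 -0.16  0.93 -1.31]
t 12.05 pos [ 0.4334 -0.1666  0.0785] jaw 53.2 q1,q6 [-34.8 -88. ] F [0.2 0.5 0.6] op 0.0722
  row [-0.002, -0.003, 0.29, -0.0, -0.001, 0.001] mm 73 deg 0.3 tilt 0.13
```

View pics/w9.png

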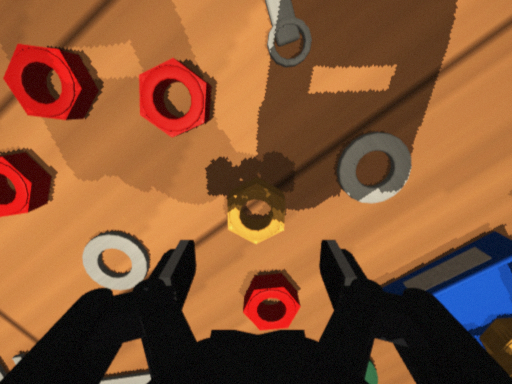

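The brass nut is at (257,212) with its flats facing the jaws, and the jaw path is clear. I'll grasp it.

Emit:
carry_out(increments=[[-0.002,-0.002,0.12,0,0,0,72],[-0.002,-0.002,0.24,0,0,0,72],[-0.002,-0.002,0.29,0,0,0,72],[-0.002,-0.002,0.29,0,0,0,72]])

```text
time_s: 12.55
eef_pos: [0.4341, -0.1688, 0.0064]
eef_rot: [[-0.8, 0.6, -0.001], [0.6, 0.8, -0.001], [-0.0, -0.001, -1.0]]
force: [-0.3, 0.2, 0.1]
opening: 0.0721
```

Emit:
carry_out(increments=[[0,0,0,0,0,0,20],[0,0,0,0,0,0,20],[0,0,0,0,0,0,20],[0,0,0,0,0,0,20]])

```text
time_s: 13.05
eef_pos: [0.4346, -0.1695, 0.0076]
eef_rot: [[-0.799, 0.601, 0.002], [0.601, 0.799, -0.002], [-0.003, -0.001, -1.0]]
force: [0.3, 0.6, 7.0]
opening: 0.0446
```

Emit:
carry_out(increments=[[0,0,-0.15,0,0,0,20],[0,0,-0.35,0,0,0,20],[0,0,-0.5,0,0,0,20],[0,0,-0.62,0,0,0,20]])

```text
time_s: 13.55
eef_pos: [0.4339, -0.1689, 0.1634]
eef_rot: [[-0.799, 0.601, 0.001], [0.601, 0.799, -0.002], [-0.002, -0.001, -1.0]]
force: [-0.3, -1.3, -2.6]
opening: 0.0444
```

```bash
python3 -c "
from h import *
plan(.628,-.073,.16,87)"
```

```text
t 13.55 pos [ 0.4339 -0.1689  0.1634] jaw 53.1 q1,q6 [-35. -88.] F [-0.3 -1.3 -2.6] op 0.0444
  row [-0.39, 0.773, 0.014, -0.0, 0.001, -0.189] mm 217 deg 33.9 tilt 0.14
```

Emit:
carry_out(increments=[[-0.1,0.2,0.01,0,0,-0.189,20],[-0.2,0.4,0.01,0,0,-0.189,20],[-0.3,0.6,0.01,0,0,-0.189,20],[-0.37,0.74,0.01,0,0,-0.189,20],[-0.39,0.773,0.01,0,0,-0.189,20]])

```text
time_s: 14.18
eef_pos: [0.6297, -0.0716, 0.1587]
eef_rot: [[-0.999, 0.049, 0.001], [0.049, 0.999, -0.001], [-0.001, -0.001, -1.0]]
force: [-0.5, -0.2, -3.5]
opening: 0.0446
```

```bash
python3 look.py w10; python3 -c "
from h import *
plan(.628,-.073,.022,87)"
```

```text
[ 2.52  3.8  -6.84 -1.27  6.75  4.48]
t 14.22 pos [ 0.6295 -0.0719  0.1586] jaw 87.2 q1,q6 [ -16.6 -103.7] F [ 0.9  0.7 -2.8] op 0.0446
  row [0.006, -0.004, 0.546, -0.0, 0.0, 0.001] mm 137 deg 0.2 tilt 0.07
```

View pics/w10.png

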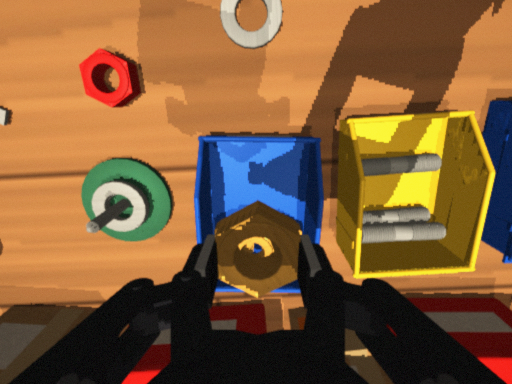

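The brass nut is held over the brass bin, whose front corners are at (200,138) and (320,138). I'll lower it.

Emit:
carry_out(increments=[[0.005,-0.004,0.2,0,0,0,20],[0.005,-0.004,0.4,0,0,0,20],[0.005,-0.004,0.53,0,0,0,20],[0.005,-0.004,0.55,0,0,0,20],[0.005,-0.004,0.55,0,0,0,20]])

```text
time_s: 14.85
eef_pos: [0.6253, -0.0747, 0.0214]
eef_rot: [[-0.999, 0.052, -0.002], [0.052, 0.999, -0.001], [0.002, -0.001, -1.0]]
force: [-0.8, -0.7, -0.6]
opening: 0.0441
```

Emit:
carry_out(increments=[[0,0,0,0,0,0,60],[0,0,0,0,0,0,60],[0,0,-0.15,0,0,0,60],[0,0,-0.4,0,0,0,60],[0,0,-0.6,0,0,0,60]])

```text
time_s: 15.48
eef_pos: [0.6273, -0.0751, 0.1735]
eef_rot: [[-0.999, 0.051, 0.002], [0.051, 0.999, -0.003], [-0.002, -0.003, -1.0]]
force: [0.3, 0.5, 1.1]
opening: 0.0601
```

```bash
python3 look.py w11; python3 -c "
from h import *
plan(.4648,-.070,.17,90)"
```

```text
[-4.000e-02 -2.941e+01 -1.641e+01 -2.000e-02  4.593e+01 -5.000e-02]
t 15.53 pos [ 0.6313 -0.076   0.1809] jaw 87.1 q1,q6 [ -16.9 -103.9] F [0.4 0.5 3.5] op 0.0599
  row [0.667, -0.01, 0.034, -0.002, 0.005, -0.016] mm 167 deg 3.1 tilt 0.88
```

View pics/w11.png

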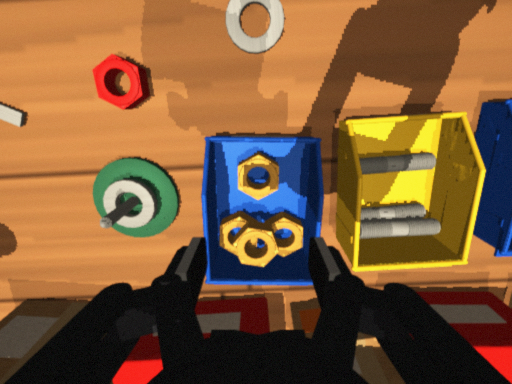

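The brass nut is in at (258,175). Next is the washer at (255,25).

Emit:
carry_out(increments=[[0.2,-0.01,0.02,0,0.004,0,85],[0.4,-0.01,0.02,0,0.004,0,85],[0.6,-0.01,0.02,0,0.004,0,85],[0.66,-0.01,0.02,0,0.004,0,85],[0.66,-0.01,0.02,0,0.004,0,85]])

```text
time_s: 16.15
eef_pos: [0.4621, -0.0687, 0.1665]
eef_rot: [[-0.999, 0.052, -0.011], [0.052, 0.999, -0.001], [0.011, -0.002, -1.0]]
force: [0.2, -0.4, 0.5]
opening: 0.0845
```

```bash
python3 look.py w12
cat > wash.py <<'E'
from h import *
import pickle,sys
s,f=pickle.load(open('last.pkl','rb'));im=f['img']
v=im[90:250,150:370];cv2.imwrite('pics/'+sys.argv[1]+'.png',cv2.resize(v,None,fx=3.5,fy=3.5,interpolation=cv2.INTER_CUBIC))
m=comp(im,(0,0,60),(180,90,255)); mm=np.zeros_like(m); mm[120:235,195:325]=m[120:235,195:325]
cs,_=cv2.findContours(mm,cv2.RETR_EXTERNAL,cv2.CHAIN_APPROX_NONE);c=max(cs,key=cv2.contourArea)
e=cv2.fitEllipse(cv2.convexHull(c));print(e)
p=ray(f,*e[0],.006,s);print(p)
plan(p[0],p[1],.05)
E
python3 wash.py w12c
```

```text
[ 0.56  1.39 -3.97  0.27 -0.58  0.12]
((256.4760437011719, 180.40963745117188), (48.75118637084961, 49.780029296875), 102.86280822753906)
[ 0.46483738 -0.06926942  0.006     ]
t 16.2 pos [ 0.4636 -0.0691  0.1667] jaw 87.0 q1,q6 [ -22.  -108.8] F [0.6 0.7 0.2] op 0.0851
  row [-0.009, 0.001, 0.467, -0.001, -0.003, -0.0] mm 117 deg 0.6 tilt 0.56
```

View pics/w12c.png

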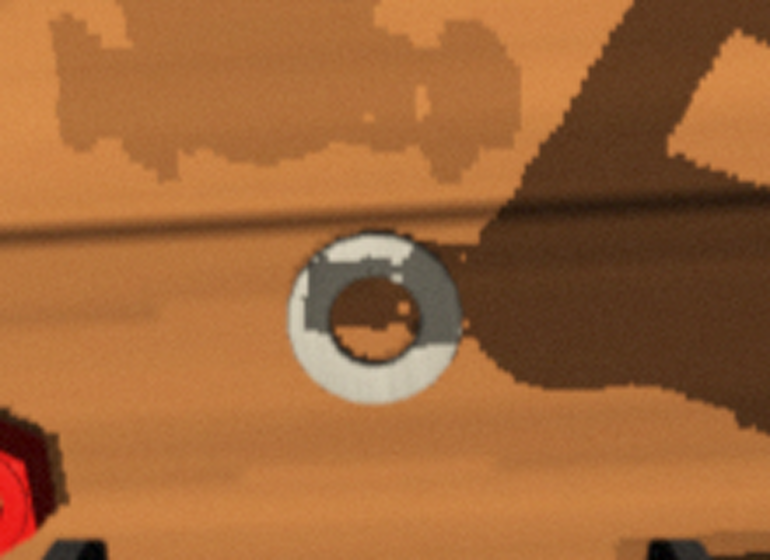

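Emit:
carry_out(increments=[[-0.008,0.001,0.2,0,-0.003,0,80],[-0.008,0.001,0.4,0,-0.003,0,80],[-0.008,0.001,0.58,0,-0.003,0,75],[-0.008,0.001,0.64,0,-0.003,0,75],[-0.008,0.001,0.65,0,-0.003,0,70]])

```text
time_s: 16.82
eef_pos: [0.4629, -0.0684, 0.0029]
eef_rot: [[-0.999, 0.051, -0.003], [0.051, 0.999, -0.001], [0.003, -0.001, -1.0]]
force: [-0.2, -1.2, 0.5]
opening: 0.0697
```

```bash
python3 look.py w13;python3 -c "
from h import *
plan(.4648,-.0693,-.002)"
```

```text
[ 0.05 -0.13  0.56 -0.02 -2.28  0.01]
t 16.88 pos [ 0.4631 -0.0684  0.0035] jaw 87.1 q1,q6 [ -22.  -108.9] F [-0.8 -0.1 -0.7] op 0.0697
  row [-0.007, -0.003, 0.022, -0.0, -0.001, -0.0] mm 6 deg 0.1 tilt 0.14
```

View pics/w13.png

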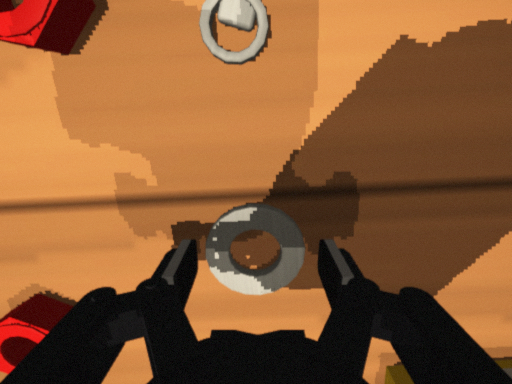

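The washer sits centred between the fingertips at (255,250). I'll lower slightly and close.

Emit:
carry_out(increments=[[-0.007,-0.003,0.012,0,0,0,70],[-0.007,-0.003,0.022,0,0,0,70],[-0.007,-0.003,0.022,0,0,0,70]])

```text
time_s: 17.25
eef_pos: [0.4639, -0.069, -0.0013]
eef_rot: [[-0.999, 0.051, -0.002], [0.051, 0.999, -0.001], [0.002, -0.001, -1.0]]
force: [-0.1, -0.7, -0.4]
opening: 0.07
```

Emit:
carry_out(increments=[[0,0,0,0,0,0,45],[0,0,0,0,0,0,45],[0,0,0,0,0,0,45]])

```text
time_s: 17.62
eef_pos: [0.4638, -0.069, -0.0006]
eef_rot: [[-0.999, 0.05, -0.002], [0.05, 0.999, -0.002], [0.002, -0.002, -1.0]]
force: [-1.3, -0.3, 9.7]
opening: 0.0558
```

Emit:
carry_out(increments=[[0,0,-0.06,0,0,0,45],[0,0,-0.2,0,0,0,45],[0,0,-0.4,0,0,0,45],[0,0,-0.6,0,0,0,45]])

```text
time_s: 18.12
eef_pos: [0.4633, -0.0685, 0.1499]
eef_rot: [[-0.999, 0.051, -0.004], [0.051, 0.999, -0.0], [0.004, -0.001, -1.0]]
force: [1.5, -0.6, -1.8]
opening: 0.0556
```

```bash
python3 look.py w14;python3 -c "
from h import *
plan(.649,-.227,.17)"
```

```text
[  0.08 -43.84 -18.17   0.13  60.68  -0.18]
t 18.18 pos [ 0.4668 -0.0696  0.1554] jaw 87.1 q1,q6 [ -22. -109.] F [-0.3  0.2  3. ] op 0.0557
  row [-0.76, -0.592, -0.051, -0.001, 0.002, 0.0] mm 241 deg 0.5 tilt 0.46
```

View pics/w14.png

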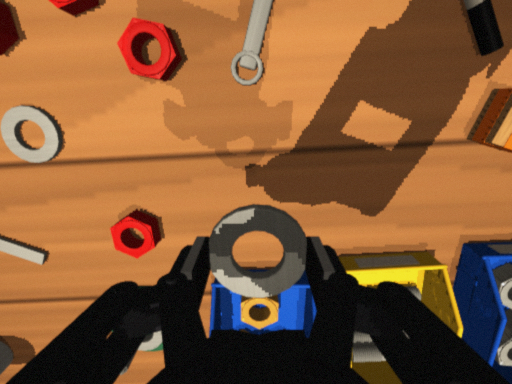

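Run:
```python
from h import *
import pickle
s,f=pickle.load(open('last.pkl','rb'));im=f['img']
g=cv2.cvtColor(im,cv2.COLOR_BGR2GRAY)
def tool(u,v,zt):
    T=f['T_tool_cam'];d=T[:3,:3]@np.array([(u-f['cx'])/f['fx'],(v-f['cy'])/f['fy'],1]);c=T[:3,3];return (c+d*(zt-c[2])/d[2])*1000
for p in [(258,251),(258,205),(258,297),(233,255),(284,255),(210,255),(306,255),(258,232),(258,277)]: print(p,tool(*p,-.009).round(1))
```

```text
(258, 251) [ 1.4  1.2 -9. ]
(258, 205) [29.4  1.1 -9. ]
(258, 297) [-30.4   1.3  -9. ]
(233, 255) [ -1.3 -13.1  -9. ]
(284, 255) [-1.2 16.1 -9. ]
(210, 255) [ -1.3 -26.3  -9. ]
(306, 255) [-1.2 28.6 -9. ]
(258, 232) [13.3  1.1 -9. ]
(258, 277) [-16.1   1.2  -9. ]
```

Emit:
carry_out(increments=[[-0.19,-0.14,-0.03,0,0,0,45],[-0.38,-0.29,-0.03,0,0,0,45],[-0.57,-0.44,-0.03,0,0,0,45],[-0.72,-0.56,-0.03,0,0,0,45],[-0.76,-0.59,-0.03,0,0,0,45]])

```text
time_s: 18.8
eef_pos: [0.6479, -0.2282, 0.155]
eef_rot: [[-0.999, 0.053, -0.002], [0.053, 0.999, -0.002], [0.001, -0.002, -1.0]]
force: [-0.2, 0.2, -1.7]
opening: 0.0559
```

```bash
python3 look.py w15;python3 - <<'E'
from h import *
plan(.649,-.227,.17)
t=grab_frame('top')['img'][60:200,280:440];c=grab_frame('scene')['img'][150:350,100:320]
t=cv2.resize(t,(400,350));c=cv2.resize(c,(385,350));cv2.imwrite('pics/tc15.png',np.hstack([t,c]))
E
```

```text
[ -0.61   5.43 -10.29   0.68  10.08  -1.51]
t 18.85 pos [ 0.6478 -0.228   0.1548] jaw 87.0 q1,q6 [ -28.6 -115.5] F [ 0.9 -0.7 -1. ] op 0.0554
  row [-0.004, 0.004, -0.061, -0.001, -0.001, -0.0] mm 15 deg 0.1 tilt 0.15
```

View pics/w15.png

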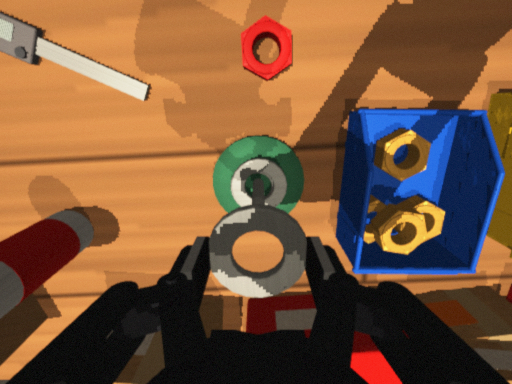

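View pics/tc15.png

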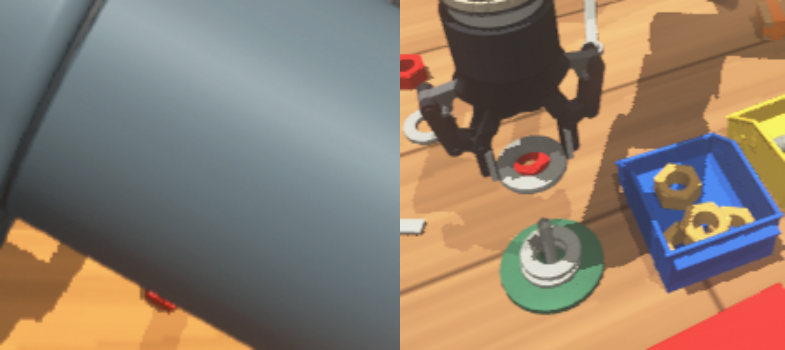

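Run:
```python
from h import *
import pickle
s,f=pickle.load(open('last.pkl','rb'));im=f['img']
m=comp(im,(60,80,20),(95,255,255)); mm=np.zeros_like(m); mm[120:230,200:320]=m[120:230,200:320]
ys,xs=np.nonzero(mm);print(xs.min(),xs.max(),ys.min())
P=[]
for y in range(ys.min(),200,2):
    r=xs[ys==y]; P.append([ray(f,r.min(),y,.010,s)[:2]]); P.append([ray(f,r.max()+1,y,.010,s)[:2]])
P=np.array(P).reshape(-1,2)
A=np.c_[2*P,np.ones(len(P))];sol=np.linalg.lstsq(A,(P**2).sum(1),rcond=None)[0];print(sol[:2],np.sqrt(sol[2]+sol[:2]@sol[:2]))
print(ray(f,262,180,.081,s),ray(f,258,160,.028,s))
```

```text
213 302 136
[ 0.6491481  -0.22658525] 0.05026754491464903
[ 0.62799533 -0.22256394  0.081     ] [ 0.62129364 -0.22556325  0.028     ]
```

Emit:
carry_out(increments=[[-0.003,0,0.1,0,0,0,45],[-0.003,0,0.18,0,0,0,45],[-0.003,0,0.26,0,0,0,45],[-0.003,0,0.34,0,0,0,45],[-0.003,0,0.36,0,0,0,45]])

```text
time_s: 19.58
eef_pos: [0.6454, -0.2252, 0.0629]
eef_rot: [[-0.999, 0.051, -0.007], [0.051, 0.999, 0.001], [0.007, 0.001, -1.0]]
force: [0.3, 0.5, -1.3]
opening: 0.0558
```

```bash
python3 look.py w16;python3 - <<'E'
from h import *
plan(.6485,-.228,.031)
c=grab_frame('scene')['img'][150:350,100:320]
cv2.imwrite('pics/c16.png',cv2.resize(c,None,fx=2.5,fy=2.5))
E
```

```text
[-0.12  1.59 -0.48  0.01 -3.53  0.03]
t 19.62 pos [ 0.6458 -0.2254  0.0631] jaw 87.1 q1,q6 [ -28.5 -115.5] F [-0.   0.3 -3. ] op 0.0557
  row [-0.012, -0.01, 0.128, 0.0, -0.002, 0.0] mm 32 deg 0.3 tilt 0.35
```

View pics/w16.png

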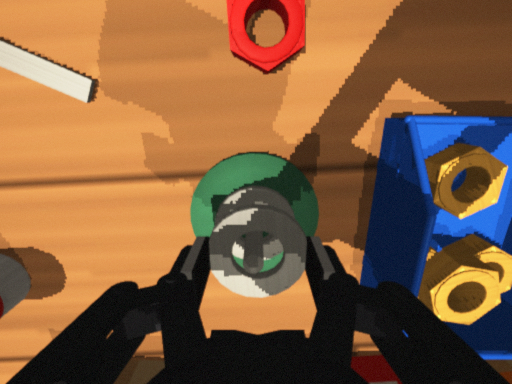

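View pics/c16.png

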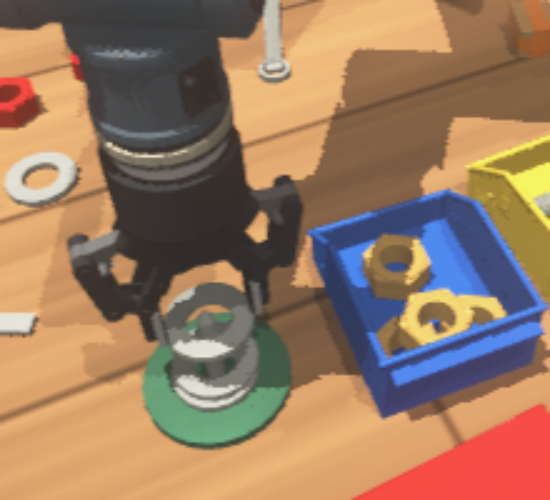

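The rod tip shows inside the washer hole, at (253,250) against a hole centre of (257,255). I'll lower and release.

Emit:
carry_out(increments=[[-0.01,-0.006,0.05,0,-0.002,0,45],[-0.01,-0.006,0.1,0,-0.002,0,45],[-0.01,-0.006,0.125,0,-0.002,0,45],[-0.01,-0.006,0.125,0,-0.002,0,45],[-0.01,-0.006,0.125,0,-0.002,0,45]])

```text
time_s: 20.3
eef_pos: [0.6493, -0.2277, 0.0341]
eef_rot: [[-0.999, 0.051, 0.003], [0.051, 0.999, -0.001], [-0.003, -0.001, -1.0]]
force: [-1.1, 0.6, -1.9]
opening: 0.0562
```

Emit:
carry_out(increments=[[0,0,0,0,0,0,80],[0,0,0,0,0,0,80],[0,0,-0.1,0,0,0,80],[0,0,-0.3,0,0,0,80],[0,0,-0.5,0,0,0,80]])

```text
time_s: 20.92
eef_pos: [0.6485, -0.2274, 0.1602]
eef_rot: [[-0.999, 0.051, 0.003], [0.051, 0.999, -0.001], [-0.003, -0.001, -1.0]]
force: [0.7, -0.5, -0.5]
opening: 0.0798
```

```bash
python3 look.py w17;python3 - <<'E'
from h import *
plan(.3993,-.3066,.17)
E
```

```text
[-1.100e-01 -2.800e+01 -1.556e+01 -4.000e-02  4.216e+01 -5.000e-02]
t 20.98 pos [ 0.6527 -0.2294  0.1687] jaw 87.1 q1,q6 [ -28.6 -115.7] F [ 1.9 -0.7  4.8] op 0.08
  row [0.996, -0.36, -0.018, -0.002, 0.005, 0.0] mm 265 deg 1.0 tilt 0.97
```

View pics/w17.png

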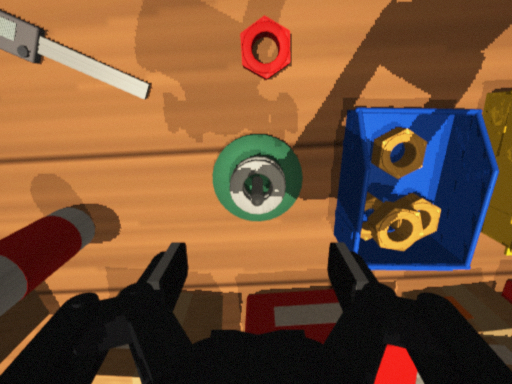

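The first washer is on the spindle with the rod through it, at (258,187). The second washer is next.

Emit:
carry_out(increments=[[0.22,-0.08,-0.005,0,0.004,0,85],[0.44,-0.16,-0.005,0,0.004,0,85],[0.66,-0.24,-0.005,0,0.004,0,85],[0.88,-0.32,-0.005,0,0.004,0,85],[0.98,-0.36,-0.005,0,0.004,0,85]])

```text
time_s: 21.6
eef_pos: [0.3967, -0.305, 0.1599]
eef_rot: [[-0.999, 0.053, -0.01], [0.053, 0.999, -0.0], [0.01, -0.001, -1.0]]
force: [0.5, -0.5, -0.9]
opening: 0.0849
```

Emit:
carry_out(increments=[[0,0,0,0,0,0,85],[0,0,0,0,0,0,85]])

```text
time_s: 21.85
eef_pos: [0.4004, -0.3052, 0.1599]
eef_rot: [[-0.999, 0.051, -0.008], [0.051, 0.999, -0.002], [0.008, -0.002, -1.0]]
force: [-0.1, 1.1, 0.3]
opening: 0.0852
```

```bash
python3 look.py w18; python3 wash.py w18c
```

```text
[ 1.06  0.54 -0.52 -0.18  0.08 -0.23]
((256.6375732421875, 178.23866271972656), (50.27408981323242, 50.72686004638672), 116.2300033569336)
[ 0.39922478 -0.3053809   0.006     ]
t 21.9 pos [ 0.4006 -0.305   0.1598] jaw 87.1 q1,q6 [ -49.8 -136.5] F [ 0.   1.  -0.2] op 0.0851
  row [0.002, -0.001, 0.439, -0.001, -0.003, -0.0] mm 110 deg 0.5 tilt 0.48
```

View pics/w18.png

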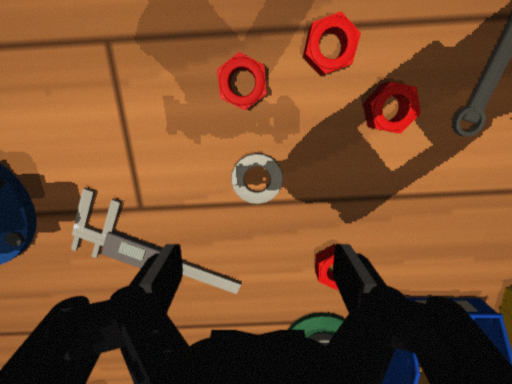

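The washer is at (257,178), with the red nuts and the caliper clear of the jaws. I'll descend.

Emit:
carry_out(increments=[[0.003,-0.002,0.2,0,-0.003,0,80],[0.003,-0.002,0.4,0,-0.003,0,80],[0.003,-0.002,0.56,0,-0.003,0,75],[0.003,-0.002,0.62,0,-0.003,0,75],[0.003,-0.002,0.63,0,-0.003,0,70]])

```text
time_s: 22.52
eef_pos: [0.3977, -0.305, 0.0014]
eef_rot: [[-0.999, 0.05, -0.001], [0.05, 0.999, -0.0], [0.001, -0.0, -1.0]]
force: [-0.8, 0.2, -0.1]
opening: 0.0699
```

```bash
python3 look.py w19;python3 -c "
from h import *
plan(.3992,-.3058,-.002)"
```

```text
[-0.22 -0.02 -0.1  -0.   -2.22 -0.09]
t 22.57 pos [ 0.3979 -0.3054  0.002 ] jaw 87.1 q1,q6 [ -50.3 -137.3] F [-0.3  0.4  0.6] op 0.0701
  row [-0.005, -0.001, 0.016, -0.0, 0.0, 0.0] mm 4 deg 0.1 tilt 0.08
```

View pics/w19.png

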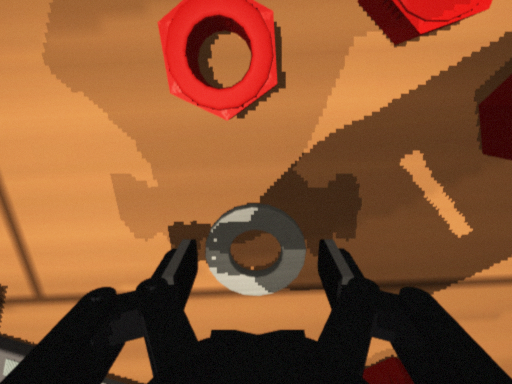

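The washer is centred between the tips again, at (255,250). I'll lower, close and lift.

Emit:
carry_out(increments=[[-0.005,-0.001,0.01,0,0,0,70],[-0.005,-0.001,0.016,0,0,0,70],[-0.005,-0.001,0.016,0,0,0,70]])

```text
time_s: 22.95
eef_pos: [0.3986, -0.306, -0.0014]
eef_rot: [[-0.999, 0.051, 0.001], [0.051, 0.999, -0.002], [-0.001, -0.002, -1.0]]
force: [0.2, 0.3, 0.9]
opening: 0.0699
```

Emit:
carry_out(increments=[[0,0,0,0,0,0,45],[0,0,0,0,0,0,45],[0,0,0,0,0,0,45]])

```text
time_s: 23.32
eef_pos: [0.3985, -0.306, -0.0004]
eef_rot: [[-0.999, 0.052, 0.001], [0.052, 0.999, -0.002], [-0.001, -0.002, -1.0]]
force: [-0.4, 1.8, 12.7]
opening: 0.0563
```

Emit:
carry_out(increments=[[0,0,-0.06,0,0,0,45],[0,0,-0.2,0,0,0,45],[0,0,-0.4,0,0,0,45],[0,0,-0.62,0,0,0,45],[0,0,-0.62,0,0,0,45]])

```text
time_s: 23.95
eef_pos: [0.4002, -0.3076, 0.1573]
eef_rot: [[-0.999, 0.051, 0.006], [0.051, 0.999, -0.009], [-0.007, -0.008, -1.0]]
force: [0.3, -0.6, -2.3]
opening: 0.056
```

```bash
python3 look.py w20;python3 -c "
from h import *
plan(.6485,-.228,.155)"
```

```text
[-0.14  4.25  3.4  -0.03 -1.69 -0.08]
t 24.0 pos [ 0.399  -0.3062  0.1551] jaw 87.1 q1,q6 [ -50.2 -137.3] F [-0.1  0.5 -1.8] op 0.056
  row [-0.981, 0.363, 0.002, -0.001, 0.001, 0.0] mm 261 deg 0.3 tilt 0.32
```

View pics/w20.png

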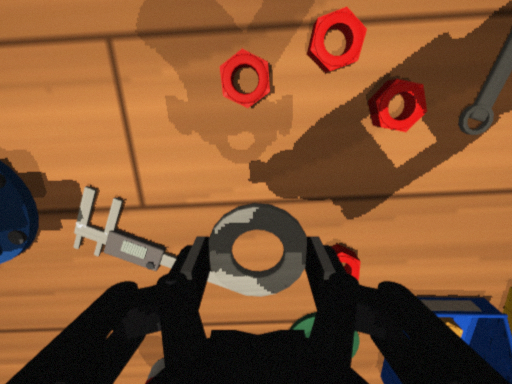

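The washer is held square at (258,251), like the first. I'll carry it to the spindle.

Emit:
carry_out(increments=[[-0.2,0.075,0,0,0,0,45],[-0.4,0.15,0,0,0,0,45],[-0.6,0.225,0,0,0,0,45],[-0.8,0.3,0,0,0,0,45],[-0.95,0.35,0,0,0,0,45]])

```text
time_s: 24.62
eef_pos: [0.6405, -0.2283, 0.1499]
eef_rot: [[-0.999, 0.05, -0.004], [0.05, 0.999, 0.001], [0.004, 0.001, -1.0]]
force: [0.6, -0.2, -2.4]
opening: 0.0558
```

Emit:
carry_out(increments=[[-0.03,0.012,0,0,0,0,45],[-0.03,0.012,0,0,0,0,45],[-0.03,0.012,0,0,0,0,45]])

```text
time_s: 25.0
eef_pos: [0.6457, -0.2278, 0.1517]
eef_rot: [[-0.999, 0.052, -0.003], [0.052, 0.999, 0.0], [0.003, 0.0, -1.0]]
force: [-0.3, -0.3, -2.3]
opening: 0.0557
```

```bash
python3 -c "
from h import *
plan(.6485,-.228,.065)"
```

```text
t 25.0 pos [ 0.6457 -0.2278  0.1517] jaw 87.0 q1,q6 [ -28.7 -115.7] F [-0.3 -0.3 -2.3] op 0.0557
  row [-0.012, -0.0, 0.347, 0.0, -0.001, 0.0] mm 87 deg 0.2 tilt 0.19
```

Emit:
carry_out(increments=[[-0.011,0,0.1,0,0,0,45],[-0.011,0,0.18,0,0,0,45],[-0.011,0,0.26,0,0,0,45],[-0.011,0,0.33,0,0,0,45],[-0.011,0,0.34,0,0,0,45]])

```text
time_s: 25.62
eef_pos: [0.6491, -0.2273, 0.0658]
eef_rot: [[-0.999, 0.051, -0.004], [0.051, 0.999, 0.001], [0.004, 0.001, -1.0]]
force: [-0.9, 0.8, -0.8]
opening: 0.0561
```

```bash
python3 look.py w21;python3 - <<'E'
from h import *
plan(.6487,-.2277,.040)
E
```

```text
[ 0.2  -0.06 -0.95  0.06 -1.62  0.01]
t 25.68 pos [ 0.6498 -0.2276  0.0665] jaw 87.1 q1,q6 [ -28.6 -115.6] F [-0.2 -0.9 -1.6] op 0.0561
  row [0.004, -0.001, 0.106, -0.0, -0.001, -0.0] mm 27 deg 0.1 tilt 0.12
```

View pics/w21.png

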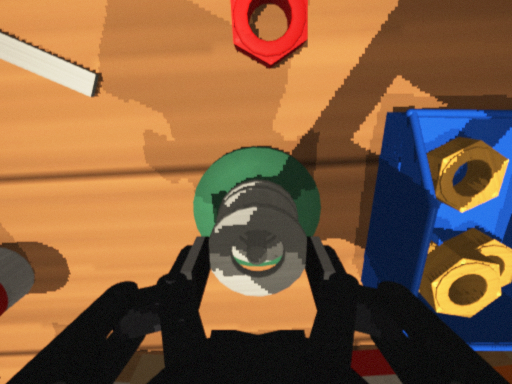

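```bash
python3 -c "
import cv2
a=cv2.imread('pics/w16.png')[190:310,190:325];b=cv2.imread('pics/w21.png')[190:310,190:325]
import numpy as np
cv2.imwrite('pics/z21.png',cv2.resize(cv2.convertScaleAbs(np.hstack([a,b]),alpha=1.8,beta=20),None,fx=2.9,fy=2.9,interpolation=cv2.INTER_CUBIC))"
```

```text
(no output)
```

View pics/z21.png

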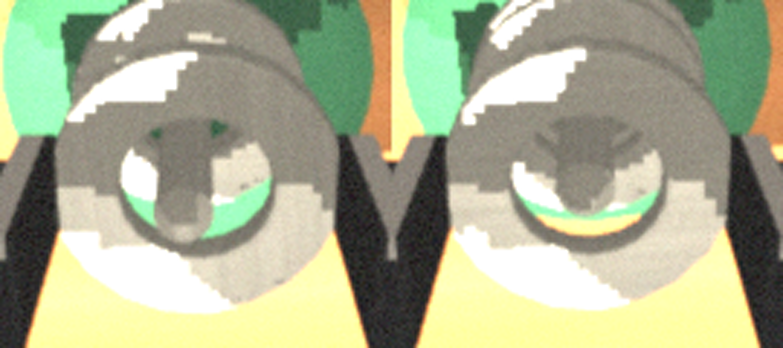

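Zoomed in, the rod tip is centred in the hole, with the tip at (256,255) and the hole centre at (258,253). I'll lower and release.

Emit:
carry_out(increments=[[0.003,-0.001,0.05,0,0,0,45],[0.003,-0.001,0.09,0,0,0,45],[0.003,-0.001,0.106,0,0,0,45],[0.003,-0.001,0.106,0,0,0,45],[0.003,-0.001,0.106,0,0,0,45]])

```text
time_s: 26.3
eef_pos: [0.6499, -0.2282, 0.0417]
eef_rot: [[-0.999, 0.051, 0.0], [0.051, 0.999, -0.001], [-0.001, -0.001, -1.0]]
force: [0.3, -0.1, -1.4]
opening: 0.0558
```

Emit:
carry_out(increments=[[0,0,0,0,0,0,80],[0,0,0,0,0,0,80],[0,0,-0.1,0,0,0,80],[0,0,-0.3,0,0,0,80],[0,0,-0.5,0,0,0,80]])

```text
time_s: 26.92
eef_pos: [0.6495, -0.2279, 0.1676]
eef_rot: [[-0.999, 0.051, -0.001], [0.051, 0.999, -0.001], [0.001, -0.001, -1.0]]
force: [0.6, -0.4, 0.4]
opening: 0.0804
```

Emit:
carry_out(increments=[[0.2,0,-0.1,0,0,0,80],[0.4,0,-0.2,0,0,0,80],[0.6,0,-0.2,0,0,0,80],[0.6,0,-0.2,0,0,0,80],[0.6,0,-0.2,0,0,0,80]])

```text
time_s: 27.55
eef_pos: [0.5008, -0.2209, 0.2172]
eef_rot: [[-0.999, 0.052, 0.002], [0.052, 0.999, -0.002], [-0.002, -0.002, -1.0]]
force: [-0.5, -0.4, -0.0]
opening: 0.08
```

```bash
python3 look.py w22;python3 - <<'E'
from h import *
plan(.6487,-.2277,.040)
c=grab_frame('scene');t=grab_frame('top');cv2.imwrite('pics/t22.png',t['img'])
v=c['img'][120:340,80:450]; cv2.imwrite('pics/c22.png',cv2.resize(v,None,fx=2.1,fy=2.1,interpolation=cv2.INTER_CUBIC))
E
```

```text
[ 0.57  1.23 -1.66 -0.03  0.14  0.05]
t 27.6 pos [ 0.5013 -0.221   0.2169] jaw 87.1 q1,q6 [ -35.5 -122.5] F [0.5 0.2 0.3] op 0.0799
  row [-0.589, 0.005, 0.709, -0.001, 0.001, 0.0] mm 230 deg 0.2 tilt 0.18
```

View pics/c22.png

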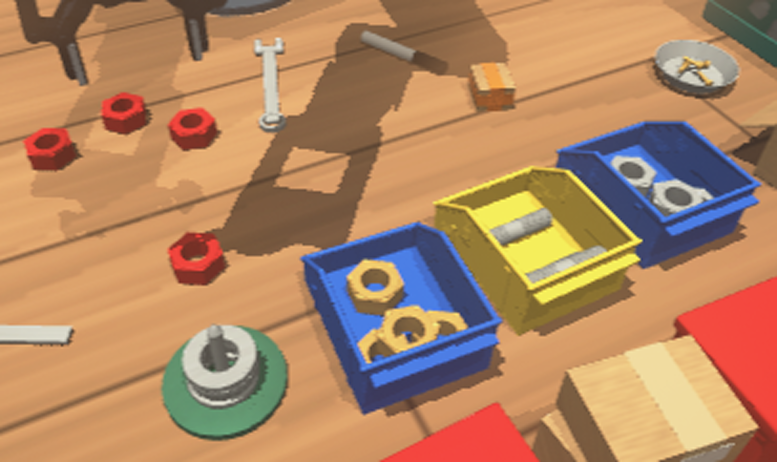

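View pics/t22.png

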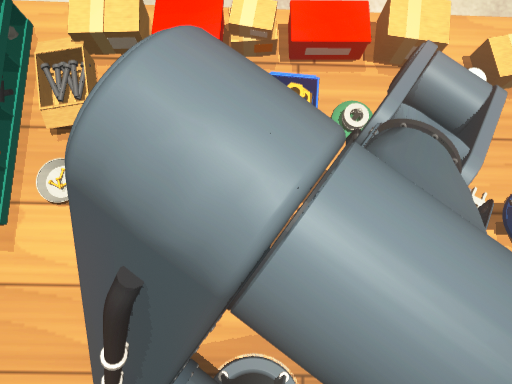

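View pics/w22.png

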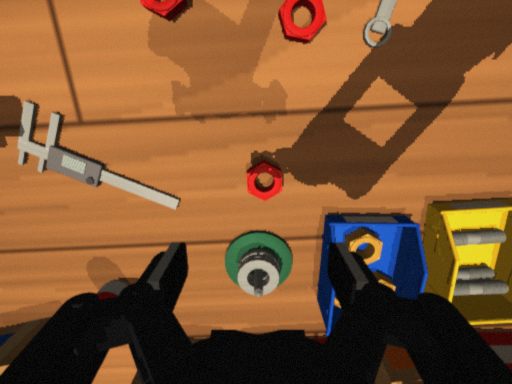

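The scene view shows all the parts in place and the carton unmoved. I'll measure the top washer's offset from the rod.

Run:
```python
from h import *
import pickle
s,f=pickle.load(open('last.pkl','rb'));im=f['img']
g=grab_frame('scene');t=grab_frame('top')
cv2.imwrite('pics/z22.png',np.hstack([cv2.resize(i,(380,380),interpolation=cv2.INTER_CUBIC) for i in (im[225:305,215:295],g['img'][262:332,152:222])]))
for fr,roi,st in ((f,(232,250,284,296),s),(g,(155,265,215,325),None)):
    m=comp(fr['img'],(0,0,150),(180,70,255));x0,y0,x1,y1=roi
    mm=np.zeros_like(m);mm[y0:y1,x0:x1]=m[y0:y1,x0:x1]
    c=max(cv2.findContours(mm,cv2.RETR_EXTERNAL,cv2.CHAIN_APPROX_NONE)[0],key=cv2.contourArea)
    e=cv2.fitEllipse(cv2.convexHull(c));print(e,ray(fr,*e[0],.044,st))
```

```text
((257.8409729003906, 277.4263916015625), (34.59233093261719, 40.98163604736328), 92.3222427368164) [ 0.65020595 -0.22703501  0.044     ]
((183.85675048828125, 289.0497131347656), (29.169069290161133, 36.75259017944336), 71.19869232177734) [ 0.6525747 -0.2283468  0.044    ]
```

View pics/z22.png

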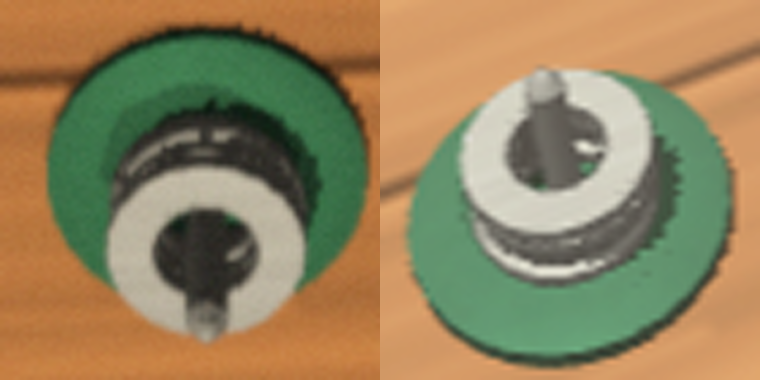

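```bash
python3 -c "
from h import *
g=grab_frame('scene')['img'];a=cv2.imread('pics/scene0.png')
print(np.abs(g[145:178,298:330].astype(int)-a[145:178,298:330]).mean(), ctrl.read_state()['time_s'])
print(ctrl.finish_job())"
```

```text
14.987689393939394 27.85
the job is handed in; nothing more can be done
None
```

The job is handed in at about 27.9 s of robot time. The stud, steel nut and brass nut are each in their own bin, and both large washers are on the spindle. No verdict was reported.

- **Bins:** after each release the wrist pictures showed the part lying on the free floor in front of its stock. The last scene picture shows all three still there.
- **Washers:** the top washer measured within about 1–2 mm of the foot centre in both the wrist and scene cameras. It looks flat on the stack, with the rod through it. The first washer was seen on the rod after its release, but I did not measure it separately.
- **Forces and clearance:** the highest force I read was about 13 N, while closing on the second washer. The gripper ended open and clear of everything.
- **Carton:** it was never approached, and it sits at the same pixels in the enlarged scene views before and after. A raw pixel comparison did show a brightness difference there (mean 15 of 255). I put this down to the arm's shadow, but I did not confirm that.
- **Final top view:** the arm blocked most of it, so the final check rests on the wrist and scene cameras.
- **Disagreement between cameras:** an early scene-camera estimate of the brass nut was about 24 mm off in y because of a bad mask. I used the top view and then the wrist view instead.

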